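# Space the relays on a control chassis with a notched block

## Task

Set equal 20 mm cooling gaps along the rail of the control chassis with the notched spacer block: starting from the fixed end bracket and working outward, put the block astride each of the three relays in turn with its thick cheek towards the bracket, draw the relay along until the thick cheek just meets the bracket or the relay set before it, and step on without shoving what is already set. Finally stand the block upright on the bench, off the chassis, and leave the tools and parts lying around where they are.

Things in the scene. Friction and masses are not known exactly. Their poses are not given: they have to be found in the camera images.
- chassis: fixed control chassis lying flat: bright metal plate 130 (x) by 280 (y) by 5 mm, steel rail along y at x = -15 mm, grey slotted duct 35 mm high at x = +35 to +63 mm, end bracket near its +y end with four white terminals behind it (57 mm high). Three relays hang on the rail on the -y side of the bracket, 26 to 50 mm apart at first. Origin: centre of the plate's underside, z up
- bracket_face (a point): end bracket, a fixed grey plate 9 mm thick, 50 mm across the rail, 53 mm high: this point is on its face towards the relays, over the rail's centre line, 45 mm above the bench; axes as the chassis
- relay_1_top (a point): grey rail relay, first (nearest) from the end bracket; 22 mm wide along the rail (y), 84 mm deep (x). Flat sides; raised middle 45 mm deep with a black face plate, 68 mm above the bench; shoulders 50 mm high. This point: centre of the raised front; axes as the chassis. Captive on the rail, slides only along it against about 5 N of friction and stays where left
- relay_2_top (a point): grey rail relay, second from the end bracket; 22 mm wide along the rail (y), 84 mm deep (x). Flat sides; raised middle 45 mm deep with a black face plate, 68 mm above the bench; shoulders 50 mm high. This point: centre of the raised front; axes as the chassis. Captive on the rail, slides only along it against about 5 N of friction and stays where left
- relay_3_top (a point): grey rail relay, third (farthest) from the end bracket; 22 mm wide along the rail (y), 84 mm deep (x). Flat sides; raised middle 45 mm deep with a black face plate, 68 mm above the bench; shoulders 50 mm high. This point: centre of the raised front; axes as the chassis. Captive on the rail, slides only along it against about 5 N of friction and stays where left
- spacer: loose notched block of white acetal, 0.11 kg, 34 (x) by 50 (y) by 72 mm high, standing on two cheeks like a saddle. Along y: thick cheek +9 to +25 mm, notch -17 to +9 mm, thin cheek -25 to -17 mm. Notch 32 mm deep, right through along x; the solid part above it (32 to 72 mm) is gripped across x and stays above the relays. Origin: centre of its underside, z up
- spacer_notch (a point): centre of the notch's roof on the spacer block (4 mm to -y of its middle, 32 mm up); axes as the block. Astride a relay there are 4 mm of play; with the thin cheek drawing the relay and the thick cheek against the neighbour, the gap is 20 mm. The lowest 6 mm of the cheeks are relieved 1.5 to 2 mm a side
- jig_edge (a point): obstacle: point on the bench just behind a fixed assembly jig (blue foot, white machine housing, red-handled clamp) that stands straight before the robot, left of the chassis. From this point the jig extends 340 mm towards the robot (-x), 170 mm to either side, and is 320 mm high: pass the arm over or round it
- screwdriver: bystander: red and blue screwdriver, 183 mm, lying left of the chassis, beyond the jig; origin under its middle
- coil: bystander: copper boiler coil, 105 mm high, standing behind the chassis; origin under it
- thermostat: bystander: small black thermostat, 26 mm, lying to the right of the chassis
There are look-alikes about, which are no part of the job. What is meant by the spacer is not turquoise, and is the larger of those in its own colour.

How it is judged:
On the way, in this order (a step that is already met when the one before it is completed fails the run):
1. with the spacer block astride relay 1, its gap to the end bracket is 20 mm (within 2.5 mm) (y of relay_1_top in the frame of bracket_face between -0.0335 and -0.0285 m and distance between spacer_notch and relay_1_top below 0.025 m), for 0.2 s.
2. with the spacer block astride relay 2, its gap to the first relay is 20 mm (within 2.5 mm) (y of relay_2_top in the frame of relay_1_top between -0.0445 and -0.0395 m and distance between spacer_notch and relay_2_top below 0.025 m), for 0.2 s.
3. with the spacer block astride relay 3, its gap to the second relay is 20 mm (within 2.5 mm) (y of relay_3_top in the frame of relay_2_top between -0.0445 and -0.0395 m and distance between spacer_notch and relay_3_top below 0.025 m), for 0.2 s.
At the end, for the whole second after the job is handed in: The three gaps (end bracket to relay 1, relay 1 to 2, relay 2 to 3) are each 20 mm within 2.5 mm, and the spacer block stands upright (within 0.15 rad) and still on the bench top itself, not on the chassis (its underside less than 3.5 mm above the bench) (y of relay_1_top in the frame of bracket_face between -0.0335 and -0.0285 m and y of relay_2_top in the frame of relay_1_top between -0.0445 and -0.0395 m and y of relay_3_top in the frame of relay_2_top between -0.0445 and -0.0395 m and height (world z) of spacer between -0.005 and 0.0035 m and angle between spacer's own z axis and vertical below 0.15 rad and linear speed of spacer below 0.02 m/s); the robot touches nothing.
It fails at once if the screwdriver beside the work is shifted by more than 3 cm (distance of screwdriver from where it was at the start of the episode above 0.03 m).
It fails at once if the boiler coil beside the work is shifted by more than 3 cm (distance of coil from where it was at the start of the episode above 0.03 m).
It fails at once if the thermostat beside the work is shifted by more than 3 cm (distance of thermostat from where it was at the start of the episode above 0.03 m).
It also fails if it takes over 64 s, if anything falls off the work surface, if the arm or the gripper's body presses on something with over 40 N, if the wrist force passes 120 N, or if a joint passes its speed limit or range.

## Robot

A 7-joint arm with a two-finger parallel gripper is mounted at the origin on a cart in front of the work surface, level with it; the furniture and walls round the work are solid. World frame = base frame: x ahead of the robot, y to its left, z up, the work surface at z = 0. Lengths are in m, angles in rad, forces in N, time in s.
With the tool pointing down it reaches from about 0.4 to 0.9 m from the base axis. Payload 5.5 kg.
Tool frame: the origin (TCP) lies midway between the tips of the shut fingers; the grasp point (between the pads) lies 19 mm behind it (r.tcp_to_grasp is the distance from the TCP to the grasp point, in m); z points along the fingers, y is the line along which they close (so a half turn about z gives the same grasp; the last joint's range is limited). The gripper opens to 92 mm and grips with 3 to 60 N. Pads are 19 mm wide; open, the fingers measure 130 mm over their backs; the gripper's body (75 mm by 190 mm) begins 47 mm behind the grasp point.
Start: joints at [-0.868, 0.501, -0.427, 1.55, 0.221, 1.138, -0.21], TCP at [0.277, 0.588, 0.227] pointing down, gripper open.
Joint ranges: [-2.88, 2.88], [-0.31, 2.03], [-1.54, 1.56], [0.2, 2.42], [-1.41, 4.55], [0.19, 2.02], [-2.57, 2.57]. Speed limits (rad/s): [2.57, 2.57, 3.14, 3.14, 3.14, 3.14, 3.14].

## Interface

Orientations are given as a unit quaternion [w, x, y, z].
In Python, from plant import r gives the robot as it stands.
- The arm moves only by the tool move_arm, never from a script. Its arguments are lists of equal length, an entry for each row: "linear": the shift along the tool's x, y, z in m, a list of three; "turn": the turn about the tool's z in units of 6 degrees (1.0 is 6 degrees); "fingers": the finger opening in m, from 0 to 0.0918. In form: {"linear": [[dx, dy, dz], ...], "turn": [turn, ...], "fingers": [fingers, ...]}. A call has exactly 10 rows; each row shifts and turns the commanded pose from where the row before left it, along the tool's axes as they then stand; what a row does not reach is not made up. A row lasts 1/8 s, in which the tool goes at most 62.5 mm and 10.7 degrees, less where a joint would pass 70% of its speed; a pose out of reach is approached as far as the arm can. A call with a gripper value outside its range is refused whole. The fingers move at their own pace and stop on an object; "newtons" is the grip in N (left out, the last holds). Time passes only in rows, so rows that do not move let the fingers close, or fill a call up. It gives the time, the measured TCP pose, the force, the opening and the grip force at its end, in the units of the state.
- r.sense(): the state, without advancing time (a new reading comes with each control period).
- r.snapshot(name): name is "side" or "top" or "wrist"; returns a dict with "img" (480x640x3 uint8, red, green, blue), "z_map" (480x640 float32, m along the optical axis (not along the pixel's ray), 0 where there is no reading), "fx", "fy", "cx", "cy" (pixels), "rvec" (rotation vector, rad) and "tvec" (3), from world to camera coordinates, as OpenCV has them; the wrist camera has in their place "hand_eye" (4x4, takes a point from camera to tool coordinates, whose origin is the TCP and whose axes are the flange's). Camera axes: x right, y down, z forward; pixel columns grow to the right and rows downward; lengths in m; the calibration is good to about 2 mm. A picture is of the moment at which its call begins: read the wrist's pose just before it.
- r.sign_off(): hands the job in; it is judged then, once.
The state is a dict: "time": time; "q": joint angles; "qvel": joint speeds; "joint_efforts": joint torques, N m; "tcp_pos": TCP position; "eef_rot": TCP orientation; "ft_force": force on the tool from outside, world axes, zero at the start; "moment": the same for the moment, N m; "grip_width": opening from 0.0 (shut) to 1.0 (fully open); "grip_force": force on a finger pad.
Only numpy, scipy, OpenCV 4.12 (cv2) and the standard library are available. Lean on these libraries where they do the work, as an engineer would, in place of code of your own. Each camera call takes 0.05 s, during which the arm holds its last target. There are 200 camera calls.

## Working session

There is one attempt and no reset: what is moved stays moved. The work goes in short steps, Python scripts to look and compute and a tool call to move; the robot and the scene stay as the last step left them, time stands still between calls to the robot, and variables do not carry over. Pictures are saved under pics/ and viewed, at most 10 in all, crops included, and the job is handed in when it is done.

Besides the shell and the picture viewer there is one more tool, called after "Call:" as a command line: name --pt "numbers of a row" for each row, then --argument value for the rest. move_arm: Moves the arm, as the interface text tells. Its arguments: {"type":"object","properties":{"linear":{"type":"array"},"turn":{"type":"array"},"fingers":{"type":"array"},"newtons":{"type":"number"}},"required":["linear","turn","fingers"]}

```bash
ls; mkdir -p pics; python3 - <<'E'
from plant import r
import cv2,pickle
s=r.sense();print(s)
d={}
for n in("top","side","wrist"):
    d[n]=r.snapshot(n);d[n]['s']=s
    cv2.imwrite(f"pics/{n}0.png",d[n]["img"][:,:,::-1])
pickle.dump(d,open("d0.pkl","wb"))
print(d['wrist']['hand_eye'],r.tcp_to_grasp)
E
```

```text
pics
{'time': 0.0, 'q': array([-0.86781835,  0.50186221, -0.42674343,  1.55144564,  0.22081667,
        1.13831801, -0.21028619]), 'qvel': array([-9.15907694e-04, -3.74086634e-05,  2.09759357e-04, -1.24957083e-03,
       -7.71881638e-04, -2.86174779e-04,  3.34302753e-04]), 'joint_efforts': array([-6.40677263e-04, -5.66586828e+01, -5.81644088e+00, -2.79113406e+01,
       -6.86221244e-02,  3.05940025e-02,  2.04458888e-04]), 'tcp_pos': array([0.27650161, 0.58747555, 0.22566696]), 'eef_rot': array([-2.30084066e-04,  2.18105125e-01,  9.75924780e-01, -9.61569694e-04]), 'ft_force': array([0.36682013, 0.1714025 , 0.14512001]), 'moment': array([-0.0119786 ,  0.00476689, -0.02003956]), 'grip_force': 0.0, 'grip_width': 0.9961104479124173}
[[-1.31242448e-05 -9.53352716e-01 -3.01858575e-01  8.06793759e-02]
 [ 9.99999989e-01  3.16423032e-05 -1.43413254e-04 -3.69781247e-04]
 [ 1.46274915e-04 -3.01858574e-01  9.53352705e-01 -1.56559830e-01]
 [ 0.00000000e+00  0.00000000e+00  0.00000000e+00  1.00000000e+00]] 0.0188
```

View pics/top0.png

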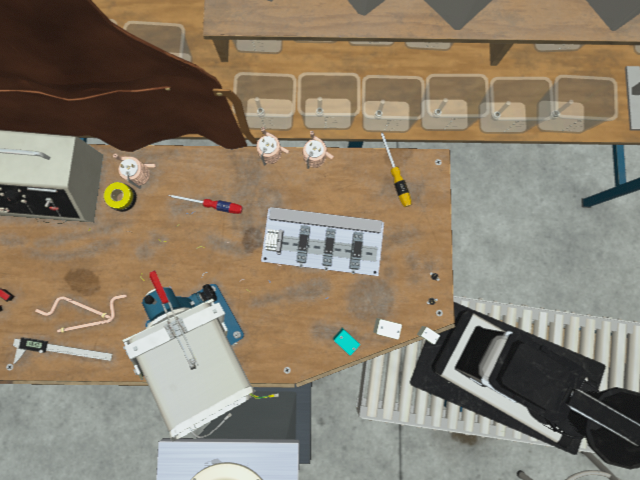

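View pics/side0.png

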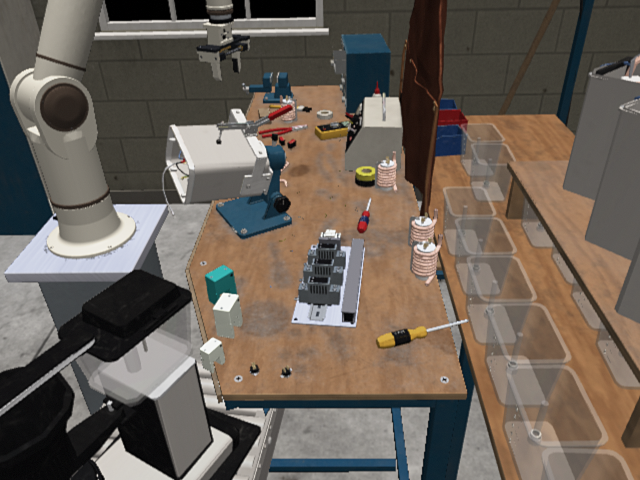

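The top picture shows the chassis at (322,241), with its bracket and terminals at the left and relays at about (303,243), (329,246) and (356,249). There are three candidates for the spacer: turquoise at (346,341), white at (389,329) and a smaller white at (430,335). The larger white one at (389,329), which is (227,315) in the side view, fits because it is not turquoise and is the bigger of the whites. I'll confirm it in a crop and measure.

```bash
cat > h.py <<'E'
import numpy as np,cv2,pickle
from scipy.spatial.transform import Rotation as R
def cloud(c,s=None):
    z=c["z_map"];v,u=np.mgrid[:480,:640]
    P=np.stack([(u-c["cx"])/c["fx"]*z,(v-c["cy"])/c["fy"]*z,z],-1)
    if "rvec" in c:
        M=cv2.Rodrigues(np.array(c["rvec"],float))[0];W=(P-np.ravel(c["tvec"]))@M
    else:
        H=c["hand_eye"];q=s["eef_rot"]
        W=(P@H[:3,:3].T+H[:3,3])@R.from_quat([*q[1:],q[0]]).as_matrix().T+s["tcp_pos"]
    W[z<=0]=np.nan
    return W
E
python3 - <<'E'
from h import *
d=pickle.load(open("d0.pkl","rb"))
W=cloud(d["top"])
for u,v in[(389,329),(430,335),(346,341),(303,240),(329,243),(356,247),(272,240),(433,276),(432,300),(315,150),(268,147),(222,205),(240,330),(200,320),(320,268)]:print((u,v),W[v,u].round(4))
def rect(m,name):
    p=W[m][:,:2]*1000
    print(name,m.sum(),cv2.minAreaRect(p.astype(np.float32)),np.median(W[m],0).round(4))
v,u=np.mgrid[:480,:640]
m=(abs(u-389)<22)&(abs(v-329)<18)&(W[...,2]>.06)&(W[...,2]<.085);rect(m,"big")
m=(abs(u-430)<18)&(abs(v-335)<18)&(W[...,2]>.03)&(W[...,2]<.085);rect(m,"small")
m=(abs(u-322)<75)&(abs(v-241)<45)&(W[...,2]>.062)&(W[...,2]<.075)
n,l,st,c=cv2.connectedComponentsWithStats(m.astype(np.uint8))
for i in range(1,n):
    if st[i,4]>15: rect(l==i,("relay",c[i]))
m=(abs(u-322)<75)&(abs(v-241)<45)&(W[...,2]>.003)&(W[...,2]<.009);rect(m,"plate")
S=cloud(d["side"]);
a=d["top"]["img"][300:360,320:450,::-1];b=d["side"]["img"][255:375,180:270,::-1]
b=cv2.resize(b,None,fx=4.5,fy=4.5,interpolation=2);a=cv2.resize(a,(390,180),interpolation=2)
o=np.zeros((540,800,3),np.uint8);o[:180,:390]=a;o[:,395:]=b[:,:405]
cv2.imwrite("pics/crop.png",o)
m=(abs(u-0)<0)
print(S[315,227],S[352,211])
E
```

```text
(389, 329) [ 0.4085 -0.3553  0.0727]
(430, 335) [ 0.3949 -0.4505  0.0485]
(346, 341) [ 0.3814 -0.2613  0.0703]
(303, 240) [ 0.603  -0.1636  0.0686]
(329, 243) [ 0.5972 -0.2222  0.0662]
(356, 247) [ 0.5887 -0.283   0.0678]
(272, 240) [ 0.6039 -0.0924  0.0543]
(433, 276) [ 0.5287 -0.4694  0.008 ]
(432, 300) [ 0.4726 -0.4664  0.0066]
(315, 150) [ 0.809  -0.1879  0.08  ]
(268, 147) [ 0.8157 -0.0801  0.0768]
(222, 205) [0.6901 0.0315 0.0204]
(240, 330) [ 0.3985 -0.0197  0.0116]
(200, 320) [0.43   0.0224 0.2276]
(320, 268) [ 0.5444 -0.2029  0.007 ]
big 366 ((408.5653381347656, -354.19793701171875), (50.1024169921875, 34.40812301635742), 75.9613265991211) [ 0.4085 -0.3535  0.0712]
small 192 ((394.4990234375, -449.30419921875), (35.61698532104492, 23.838991165161133), 57.32931900024414) [ 0.395  -0.4477  0.0492]
('relay', array([302.15343915, 242.17460317])) 189 ((598.201416015625, -161.79371643066406), (21.52672576904297, 44.902530670166016), 84.04850769042969) [ 0.5985 -0.1615  0.0678]
('relay', array([328.36787565, 245.61658031])) 193 ((591.50439453125, -221.02528381347656), (21.823577880859375, 44.96675491333008), 83.53353881835938) [ 0.5903 -0.2202  0.0676]
('relay', array([356.52284264, 248.99492386])) 197 ((584.6701049804688, -284.4225769042969), (21.778621673583984, 45.01118850708008), 83.4583969116211) [ 0.5841 -0.285   0.0674]
plate 2741 ((610.357666015625, -206.52244567871094), (211.69857788085938, 355.4867858886719), 0.7397173047065735) [ 0.5931 -0.2024  0.0051]
[ 0.41540675 -0.38308531  0.05990836] [ 0.40049325 -0.46965708  0.05013307]
```

View pics/crop.png

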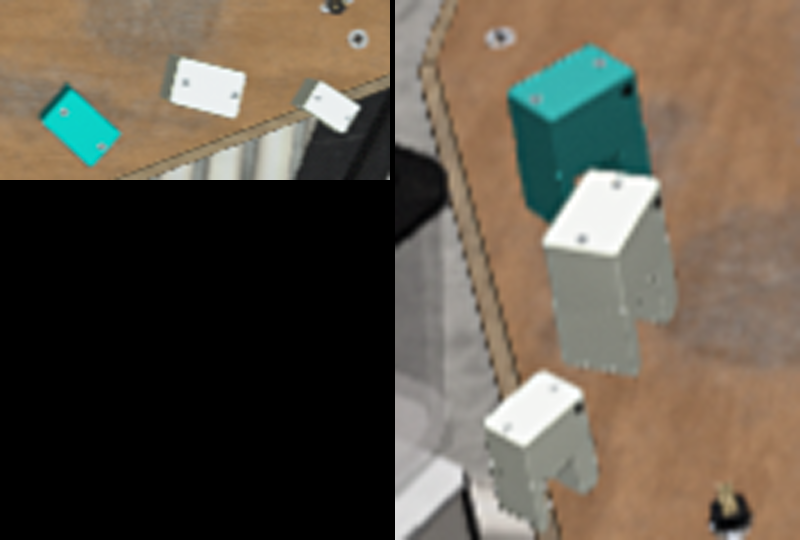

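The crop shows three saddle blocks: turquoise, larger white (side px about (227,315)) and smaller white (side px about (211,352)). The larger white is the spacer, 50 x 34 mm and about 72 mm high as measured. Next I'll find which cheek is thick and measure the bracket face from the side depth.

```bash
python3 - <<'E'
from h import *
d=pickle.load(open("d0.pkl","rb"))
for n in("side","top"):
    W=cloud(d[n])
    print(n)
    def loc(c,psi): 
        p=psi*np.pi/180;x=np.array([np.cos(p),np.sin(p)]);y=np.array([-x[1],x[0]]);q=W[...,:2]-c
        return np.stack([q@x,q@y,W[...,2]],-1)*1000
    L=loc(np.array([.4085,-.3542]),-14)
    near=(abs(L[...,0])<26)&(abs(L[...,1])<32)&(L[...,2]>3)&(L[...,2]<80)
    t=near&(L[...,2]>66);print("top rect",t.sum(),cv2.minAreaRect(W[t][:,:2].astype(np.float32)*1000))
    for lo,hi in((8,20),(20,30),(36,60)):
        k=near&(L[...,2]>lo)&(L[...,2]<hi)&(L[...,0]>11)
        print(lo,hi,np.histogram(L[k][:,1],bins=np.arange(-30,32,3)))
    C=loc(np.array([.5915,-.2210]),-6.3)
    # relays & bracket
    k=(abs(C[...,0])<60)&(abs(C[...,1])<150)&(C[...,2]>62)&(C[...,2]<75)
    print("hi hist",np.histogram(C[k&(abs(C[...,0])<15)][:,1],bins=np.arange(-84,84,2))[0])
    k=(abs(C[...,0])<24)&(C[...,1]>70)&(C[...,1]<160)&(C[...,2]>10)&(C[...,2]<62)
    for z0 in range(10,62,6):
        q=C[k&(C[...,2]>=z0)&(C[...,2]<z0+6)]
        print(z0,len(q),np.histogram(q[:,1],bins=np.arange(70,160,4))[0], q[:,1].min().round(1) if len(q) else '')
    j=(abs(W[...,1])<.25)&(W[...,0]>.1)&(W[...,0]<.6)&(W[...,2]>.02)&(W[...,2]<.4)&(W[...,1]>-.1)
    print("jig",np.nanmin(W[j],0),np.nanmax(W[j],0))
E
```

```text
side
top rect 330 ((409.71710205078125, -358.96612548828125), (51.372406005859375, 34.96588134765625), 78.08394622802734)
8 20 (array([10,  7,  5,  0,  0,  0,  0,  0,  0,  0,  0,  4, 15,  2,  4,  4,  3,
        2,  0,  0]), array([-30, -27, -24, -21, -18, -15, -12,  -9,  -6,  -3,   0,   3,   6,
         9,  12,  15,  18,  21,  24,  27,  30]))
20 30 (array([10, 11,  2,  1,  1,  0,  0,  0,  0,  0,  0,  3,  6,  2,  4,  1,  2,
        2,  0,  0]), array([-30, -27, -24, -21, -18, -15, -12,  -9,  -6,  -3,   0,   3,   6,
         9,  12,  15,  18,  21,  24,  27,  30]))
36 60 (array([15, 29,  9,  8,  6, 11,  4,  6, 10,  8,  7,  5,  9,  5,  7,  9,  3,
        3,  0,  0]), array([-30, -27, -24, -21, -18, -15, -12,  -9,  -6,  -3,   0,   3,   6,
         9,  12,  15,  18,  21,  24,  27,  30]))
hi hist [ 0  0  8 19 12 13  9 13  9  6  9 10  5  6  3  0  0  0  0  0  0  0  0  0
  0  0  0  0  0  0  0  0  0  0 10 20 11  6 10  8  7  5  8  8  8  4  3  0
  0  0  0  0  0  0  0  0  0  0  0  0  0  0  1  1  9 16  7  8 10  7  6 10
  4  7  6  5  0  0  0  0  0  0  0]
10 0 [0 0 0 0 0 0 0 0 0 0 0 0 0 0 0 0 0 0 0 0
[... 1520 characters left out ...]
  0  0  7 12 12 12 12 12
 12 11 12 11 12  3  0  0  0  0  0]
10 62 [0 7 6 7 4 6 8 7 4 5 2 0 0 1 1 0 0 1 1 0 0 2] 75.2
16 8 [0 0 0 0 0 0 0 1 1 0 4 0 0 1 0 0 0 1 0 0 0 0] 101.7
22 7 [0 0 0 0 0 0 0 0 0 0 6 0 0 0 1 0 0 0 0 0 0 0] 110.5
28 7 [0 0 0 0 0 0 0 0 0 0 5 0 0 0 0 1 1 0 0 0 0 0] 110.3
34 11 [0 0 0 0 0 0 0 0 0 0 7 0 0 1 1 1 0 0 1 0 0 0] 110.6
40 26 [0 0 0 0 0 0 0 0 0 0 3 0 3 2 3 5 2 6 2 0 0 0] 110.9
46 119 [ 0  0  0  0  0  0  0  0  0  0  8 14 14 16 13 15 16 13 10  0  0  0] 110.5
52 144 [ 0  0  0  0  0  0  0  0  0  0 28 23 17 12 12 13 14 13 12  0  0  0] 110.3
58 23 [0 0 0 0 0 0 0 0 0 0 0 0 2 5 3 2 6 4 1 0 0 0] 120.2
jig [ 0.19592638 -0.099739    0.02018002] [0.59962354 0.17870316 0.30180906]
```

```bash
cat >> h.py <<'E'
import json
def pose():
    from plant import r
    s=r.sense();q=s["eef_rot"];m=R.from_quat([*q[1:],q[0]]).as_matrix()
    yaw=np.degrees(np.arctan2(m[1,1],m[0,1]))   # heading of tool y
    return s,np.array(s["tcp_pos"]),yaw
def plan(wps,p=None,yaw=None,step=.05,tmax=1.6):
    """wps: (x,y,z,yaw_deg); prints rows for move_arm"""
    if p is None: s,p,yaw=pose()
    rows=[];T=[]
    for w in wps:
        d=np.array(w[:3])-p;dy=yaw-w[3];n=max(1,int(np.ceil(max(np.linalg.norm(d)/step,abs(dy)/6/tmax))))
        for i in range(n):
            a=np.radians(yaw);Y=np.array([np.cos(a),np.sin(a),0]);X=np.array([-Y[1],Y[0],0])
            e=d/n;rows.append([round(float(e@X),4),round(float(e@Y),4),round(float(-e[2]),4)])
            T.append(round(dy/n/6,3));yaw-=dy/n
        p=np.array(w[:3]);yaw=w[3]
    print(len(rows),json.dumps(rows),json.dumps(T))
E
python3 - <<'E'
from h import *
s,p,yaw=pose();print(p,yaw)
plan([(.30,.55,.43,60),(.56,.15,.45,20),(.409,-.354,.25,-13.6)],p,yaw,step=.052)
E
```

```text
[0.27651803 0.58765251 0.22592199] 64.80640671390782
26 [[-0.0075, -0.0048, -0.0408], [-0.0075, -0.0047, -0.0408], [-0.0076, -0.0046, -0.0408], [-0.0077, -0.0044, -0.0408], [-0.0078, -0.0043, -0.0408], [-0.0425, -0.0216, -0.002], [-0.0439, -0.0186, -0.002], [-0.0451, -0.0155, -0.002], [-0.0461, -0.0123, -0.002], [-0.0468, -0.0091, -0.002], [-0.0474, -0.0058, -0.002], [-0.0476, -0.0025, -0.002], [-0.0477, 0.0009, -0.002], [-0.0475, 0.0042, -0.002], [-0.0471, 0.0075, -0.002], [-0.0384, -0.0286, 0.0182], [-0.0398, -0.0265, 0.0182], [-0.0412, -0.0243, 0.0182], [-0.0424, -0.0221, 0.0182], [-0.0435, -0.0198, 0.0182], [-0.0445, -0.0175, 0.0182], [-0.0454, -0.0151, 0.0182], [-0.0461, -0.0126, 0.0182], [-0.0467, -0.0101, 0.0182], [-0.0472, -0.0076, 0.0182], [-0.0476, -0.0051, 0.0182]] [0.16, 0.16, 0.16, 0.16, 0.16, 0.667, 0.667, 0.667, 0.667, 0.667, 0.667, 0.667, 0.667, 0.667, 0.667, 0.509, 0.509, 0.509, 0.509, 0.509, 0.509, 0.509, 0.509, 0.509, 0.509, 0.509]
```

Call:
move_arm --pt "-0.008 -0.005 -0.041" --pt "-0.008 -0.005 -0.041" --pt "-0.008 -0.005 -0.041" --pt "-0.008 -0.004 -0.041" --pt "-0.008 -0.004 -0.041" --pt "-0.042 -0.022 -0.002" --pt "-0.044 -0.019 -0.002" --pt "-0.045 -0.016 -0.002" --pt "-0.046 -0.012 -0.002" --pt "-0.047 -0.009 -0.002" --turn '[0.16, 0.16, 0.16, 0.16, 0.16, 0.67, 0.67, 0.67, 0.67, 0.67]' --fingers '[0.09, 0.09, 0.09, 0.09, 0.09, 0.09, 0.09, 0.09, 0.09, 0.09]'

```text
time: 1.4
tcp_pos: [0.4315, 0.3474, 0.4416]
eef_rot: [-0.0, 0.424, 0.905, -0.0]
ft_force: [0.5, 0.9, -0.7]
grip_width: 0.981
grip_force: 0.0
```

Call:
move_arm --pt "-0.047 -0.006 -0.002" --pt "-0.048 -0.002 -0.002" --pt "-0.048 0.001 -0.002" --pt "-0.048 0.004 -0.002" --pt "-0.047 0.008 -0.002" --pt "-0.038 -0.029 0" --pt "-0.04 -0.026 0" --pt "-0.041 -0.024 0" --pt "-0.042 -0.022 0" --pt "-0.044 -0.02 0" --turn '[0.67, 0.67, 0.67, 0.67, 0.67, 0.5, 0.5, 0.5, 0.5, 0.5]' --fingers '[0.09, 0.09, 0.09, 0.09, 0.09, 0.09, 0.09, 0.09, 0.09, 0.09]'

```text
time: 2.65
tcp_pos: [0.4918, -0.0816, 0.4515]
eef_rot: [-0.0, 0.677, 0.736, -0.0]
ft_force: [0.4, -1.0, -0.2]
grip_width: 0.978
grip_force: 0.0
```

```bash
python3 - <<'E'
from h import *
s,p,yaw=pose();print(p,yaw,s['q'],s['time'])
plan([(.409,-.354,.25,-13.6),(.409,-.354,.20,-13.6)],p,yaw,step=.055)
E
```

```text
[ 0.49178342 -0.08161513  0.4515435 ] 4.717039954773182 [ 0.00266894  0.05380361  0.11411313  1.59445009 -0.0062625   1.49386018
  0.19942864] 2.65
8 [[-0.0378, -0.015, 0.0288], [-0.0385, -0.0132, 0.0288], [-0.039, -0.0115, 0.0288], [-0.0395, -0.0097, 0.0288], [-0.0399, -0.0079, 0.0288], [-0.0402, -0.006, 0.0288], [-0.0405, -0.0042, 0.0288], [0.0, 0.0, 0.05]] [0.436, 0.436, 0.436, 0.436, 0.436, 0.436, 0.436, 0.0]
```

Call:
move_arm --pt "-0.038 -0.015 0.029" --pt "-0.038 -0.013 0.029" --pt "-0.039 -0.012 0.029" --pt "-0.04 -0.01 0.029" --pt "-0.04 -0.008 0.029" --pt "-0.04 -0.006 0.029" --pt "-0.04 -0.004 0.029" --pt "0 0 0.03" --pt "0 0 0.019" --pt "0 0 0" --turn '[0.44, 0.44, 0.44, 0.44, 0.44, 0.44, 0.41, 0, 0, 0]' --fingers '[0.09, 0.09, 0.09, 0.09, 0.09, 0.09, 0.09, 0.09, 0.09, 0.09]'

```text
time: 3.9
tcp_pos: [0.4082, -0.3514, 0.198]
eef_rot: [-0.002, 0.785, 0.619, -0.001]
ft_force: [-0.6, -0.0, -0.7]
grip_width: 0.981
grip_force: 0.0
```

```bash
python3 - <<'E'
from h import *
from plant import r
s,p,yaw=pose();print(p,yaw,s['ft_force'])
c=r.snapshot("wrist");W=cloud(c,s)
cv2.imwrite("pics/w1.png",c["img"][:,:,::-1])
q=W[...,:2]-[.409,-.354]
m=(np.hypot(q[...,0],q[...,1])<.05)&(W[...,2]>.067)&(W[...,2]<.078)
print(m.sum(),np.median(W[m][:,2]),cv2.minAreaRect((W[m][:,:2]*1000).astype(np.float32)))
for z in(8,20,28,40):
    k=(np.hypot(q[...,0],q[...,1])<.05)&(abs(W[...,2]*1000-z)<4);print(z,k.sum(),(W[k][:,:2]*1000).round()[::max(1,k.sum()//8)].tolist())
E
```

```text
[ 0.40819781 -0.35139741  0.1979657 ] -13.502545631376304 [-0.58064636 -0.04854163 -0.69755254]
2509 0.07046520514286558 ((410.8026428222656, -356.9284362792969), (49.97126388549805, 33.70030212402344), 76.21672821044922)
8 40 [[410.0, -331.0], [403.0, -329.0], [407.0, -331.0], [412.0, -332.0], [416.0, -333.0], [421.0, -334.0], [425.0, -335.0], [430.0, -336.0]]
20 64 [[400.0, -329.0], [407.0, -331.0], [414.0, -333.0], [421.0, -334.0], [428.0, -336.0], [404.0, -330.0], [415.0, -333.0], [426.0, -336.0]]
28 53 [[401.0, -329.0], [418.0, -333.0], [402.0, -330.0], [407.0, -331.0], [413.0, -332.0], [418.0, -333.0], [423.0, -335.0], [428.0, -336.0], [408.0, -331.0]]
40 80 [[400.0, -329.0], [409.0, -331.0], [417.0, -333.0], [425.0, -335.0], [402.0, -330.0], [410.0, -331.0], [419.0, -333.0], [427.0, -336.0]]
```

View pics/w1.png

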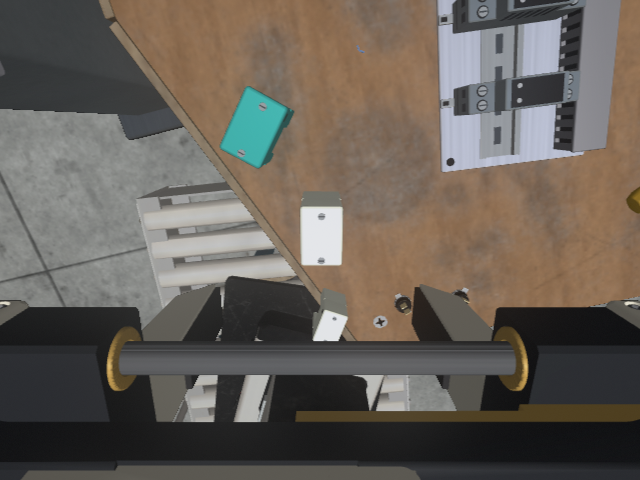

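The wrist picture shows the white spacer at (321,235), turquoise at (257,127) and the small white at (330,322). The spacer is free to grip.

```bash
python3 - <<'E'
from h import *
plan([(.410,-.356,.06,-13.7),(.410,-.356,.037,-13.7)],step=.05)
E
```

```text
4 [[-0.0012, 0.0006, 0.0464], [-0.0012, 0.0006, 0.0464], [-0.0012, 0.0006, 0.0464], [0.0, 0.0, 0.023]] [0.012, 0.012, 0.012, 0.0]
```

Call:
move_arm --pt "-0.001 0.001 0.046" --pt "-0.002 0.001 0.046" --pt "-0.001 0 0.046" --pt "0 0 0.023" --pt "0 0 0" --pt "0 0 0" --pt "0 0 0" --pt "0 0 0" --pt "0 0 0" --pt "0 0 0" --turn '[0.03, 0, 0, 0, 0, 0, 0, 0, 0, 0]' --fingers '[0.09, 0.09, 0.09, 0.09, 0.09, 0.025, 0.025, 0.025, 0.025, 0.025]' --newtons 40

```text
time: 5.2
tcp_pos: [0.4105, -0.3567, 0.0389]
eef_rot: [0.0, 0.786, 0.618, 0.0]
ft_force: [0.1, 0.1, -0.4]
grip_width: 0.485
grip_force: 0.0
```

```bash
python3 - <<'E'
from h import *
s,p,yaw=pose();print(p,yaw,s['grip_width'],s['grip_force'],s['ft_force'],s['time'])
E
```

```text
[ 0.4105109  -0.35670165  0.03889025] -13.674492525883693 0.48547031160108306 0.0 [ 0.07571367  0.09213266 -0.43668286] 5.2
```

```bash
python3 - <<'E'
from h import *
plan([(.42,-.35,.15,-13.7),(.5986,-.1578,.15,-6.3)],step=.05)
E
```

```text
9 [[0.0029, 0.0025, -0.037], [0.0029, 0.0025, -0.037], [0.0029, 0.0025, -0.037], [0.0382, 0.0213, -0.0], [0.0377, 0.0221, -0.0], [0.0372, 0.023, -0.0], [0.0367, 0.0238, -0.0], [0.0362, 0.0245, -0.0], [0.0357, 0.0253, -0.0]] [0.001, 0.001, 0.001, -0.206, -0.206, -0.206, -0.206, -0.206, -0.206]
```

Call:
move_arm --pt "0 0 0" --pt "0 0 0" --pt "0 0 0" --pt "0 0 0" --pt "0 0 -0.015" --pt "0.003 0.003 -0.03" --pt "0.003 0.003 -0.034" --pt "0.003 0.003 -0.032" --pt "0.02 0.011 0" --pt "0.018 0.011 0" --turn '[0, 0, 0, 0, 0, 0, 0, 0, -0.1, -0.1]' --fingers '[0.025, 0.025, 0.025, 0.025, 0.025, 0.025, 0.025, 0.025, 0.025, 0.025]'

```text
time: 6.45
tcp_pos: [0.4524, -0.3164, 0.1496]
eef_rot: [-0.0, 0.779, 0.627, 0.0]
ft_force: [-0.4, 0.3, -2.1]
grip_width: 0.366
grip_force: 40.0
```

Call:
move_arm --pt "0.037 0.022 0" --pt "0.037 0.023 0" --pt "0.036 0.024 0" --pt "0.036 0.025 0" --pt "0.02 0.013 0" --pt "0.016 0.012 0" --pt "0 0 0" --pt "0 0 0" --pt "0 0 0" --pt "0 0 0" --turn '[-0.2, -0.2, -0.2, -0.2, -0.2, -0.03, 0, 0, 0, 0]' --fingers '[0.025, 0.025, 0.025, 0.025, 0.025, 0.025, 0.025, 0.025, 0.025, 0.025]'

```text
time: 7.7
tcp_pos: [0.5997, -0.1606, 0.1499]
eef_rot: [0.0, 0.745, 0.667, -0.0]
ft_force: [0.6, -0.8, -0.6]
grip_width: 0.369
grip_force: 40.0
```

```bash
python3 - <<'E'
from h import *
from plant import r
s,p,yaw=pose();print(p,yaw,s['grip_width'],s['grip_force'],s['ft_force'],s['time'])
w=r.snapshot("wrist");t=r.snapshot("top")
pickle.dump((s,w,t),open("d1.pkl","wb"))
cv2.imwrite("pics/w2.png",w["img"][:,:,::-1])
E
```

```text
[ 0.59970953 -0.16056915  0.14988776] -6.39649085415695 0.3687091847021976 39.98415470123291 [ 0.62851159 -0.83473117 -0.57354207] 7.7
```

View pics/w2.png

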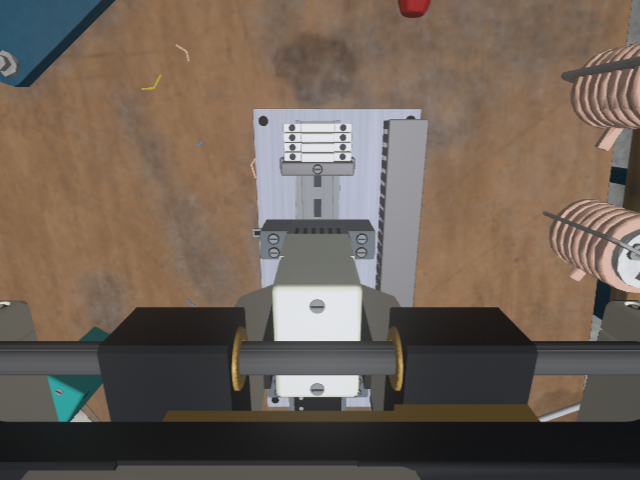

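The block is held above relay 1 at (317,335). Relay 1's front edge is at v≈225 and the bracket top is at (317,168). Next I'll measure positions along the rail relative to the tool.

```bash
cat >> h.py <<'E'
def loc(W,c=(.5915,-.2210),psi=-6.3):
    p=np.radians(psi);x=np.array([np.cos(p),np.sin(p)]);y=np.array([-x[1],x[0]]);q=W[...,:2]-c
    return np.stack([q@x,q@y,W[...,2]],-1)*1000
def st(n,a):
    print(n,len(a),np.percentile(a,[1,5,25,50,75,95,99]).round(1) if len(a) else '')
E
python3 - <<'E'
from h import *
s,w,t=pickle.load(open("d1.pkl","rb"))
v,u=np.mgrid[:480,:640]
T=loc(np.array([s['tcp_pos']]))[0];print("tcp",T)
for n,c in(("w",w),("t",t)):
    C=loc(cloud(c,s));X,Y,Z=C[...,0],C[...,1],C[...,2]
    print(n)
    k=(abs(X-T[0])<15)&(abs(Y-T[1])<40)
    st("block front y",Y[k&(Z>120)&(Z<175)&(Y>T[1]+18)])
    st("block top y",Y[k&(Z>177)&(Z<192)]);st("z",Z[k&(Z>177)&(Z<192)])
    st("block x",X[(abs(X-T[0])<25)&(abs(Y-T[1]-5)<10)&(Z>177)&(Z<192)])
    st("relay shoulders y",Y[(abs(X)>25)&(abs(X)<40)&(Y>30)&(Y<90)&(Z>46)&(Z<54)])
    st("relay front y",Y[(abs(X)<40)&(Y>50)&(Y<90)&(Z>20)&(Z<47)])
    st("relay x",X[(abs(X)<60)&(Y>50)&(Y<90)&(Z>47)&(Z<54)])
    st("bracket top y",Y[(abs(X)<20)&(Y>95)&(Y<120.5)&(Z>50)&(Z<55)])
    st("bracket front y",Y[(abs(X)<20)&(Y>95)&(Y<120)&(Z>20)&(Z<48)])
    st("relay2",Y[(abs(X)<18)&(Y>-20)&(Y<25)&(Z>63)&(Z<72)]);st("relay3",Y[(abs(X)<18)&(Y>-84)&(Y<-40)&(Z>63)&(Z<72)])
    k=(Z>47)&(Z<54)&(abs(Y-60)<30)&(abs(X)<45)
    print(cv2.minAreaRect(C[k][:,:2].astype(np.float32)))
E
```

```text
tcp [  1.52861659  60.96677229 149.88776244]
w
block front y 2820 [84.6 84.8 85.  85.2 85.3 85.5 85.7]
block top y 6385 [36.5 38.6 46.8 71.1 79.3 84.8 85.4]
z 6385 [177.7 180.  181.3 181.7 182.1 182.7 183.1]
block x 3825 [-22.6 -19.8  -9.6   1.9  13.5  23.1  25.8]
relay shoulders y 1058 [46.9 47.9 53.  58.4 63.8 67.6 68. ]
relay front y 1002 [67.3 67.6 67.8 67.9 68.1 68.2 68.4]
relay x 1273 [-38.7 -37.  -29.3   4.2  34.4  42.3  43.9]
bracket top y 815 [108.1 108.2 110.2 112.8 115.  116.9 119.8]
bracket front y 91 [116.8 116.8 117.  118.4 119.2 119.9 119.9]
relay2 0 
relay3 639 [-74.4 -73.7 -70.8 -67.5 -64.3 -61.4 -60.8]
((2.524280548095703, 57.56332778930664), (21.96092987060547, 83.84928894042969), 89.87645721435547)
t
block front y 0 
block top y 0 
z 0 
block x 0 
relay shoulders y 0 
relay front y 0 
relay x 0 
bracket top y 0 
bracket front y 0 
relay2 148 [-10.7  -9.8  -5.3   0.    5.1   9.8  10.8]
relay3 154 [-74.7 -73.4 -69.4 -63.4 -58.  -53.8 -52.8]
((0.0, 0.0), (0.0, 0.0), 0.0)
```

Call:
move_arm --pt "0.001 0.001 0.02" --pt "0 0 0.02" --pt "0 0 0.012" --pt "0 0 0.006" --pt "0 0 0.006" --pt "0 0 0.004" --pt "0 0 0.0025" --pt "0 0 0.002" --pt "0 0 0" --pt "0 0 0" --turn '[0, 0, 0, 0, 0, 0, 0, 0, 0, 0]' --fingers '[0.025, 0.025, 0.025, 0.025, 0.025, 0.025, 0.025, 0.025, 0.025, 0.025]'

```text
time: 9.05
tcp_pos: [0.6015, -0.1586, 0.0774]
eef_rot: [0.0, 0.745, 0.667, 0.0]
ft_force: [-0.0, 1.0, -1.4]
grip_width: 0.366
grip_force: 40.0
```

```bash
cat >> h.py <<'E'
def rep():
    s,p,yaw=pose();T=loc(p[None])[0];f=loc(np.array([[*s['ft_force']]]),(0,0))[0]/1000
    print("t",s['time'],"loc",T.round(2),"yaw",round(yaw,2),"F(chassis xy)",f[:2].round(2),"fz",s['ft_force'][2].round(2));return s
E
python3 -c "
from h import *;from plant import r
s=rep();w=r.snapshot('wrist');cv2.imwrite('pics/w3.png',w['img'][:,:,::-1]);C=loc(cloud(w,s));X,Y,Z=C[...,0],C[...,1],C[...,2]
k=(abs(X)<12);st('front',Y[k&(Z>70)&(Z<105)&(Y>75)&(Y<95)]);st('br',Y[k&(Y>100)&(Y<120)&(Z>50)&(Z<55)])
st('sh',Y[(abs(X)>25)&(abs(X)<40)&(Y>30)&(Y<90)&(Z>46)&(Z<54)])"
```

```text
t 9.05 loc [ 3.08 63.09 77.42] yaw -6.3 F(chassis xy) [-0.13  1.  ] fz -1.41
front 1740 [86.7 86.9 87.1 87.3 87.4 87.7 87.8]
br 909 [107.9 108.6 110.5 112.8 115.2 117.6 119.9]
sh 981 [55.1 56.9 60.6 63.6 66.1 67.9 68.3]
```

Call:
move_arm --pt "0.002 0 0" --pt "0.002 0 0" --pt "0.002 0 0" --pt "0.002 0 0" --pt "0.002 0 0" --pt "0.003 0 0" --pt "0.003 0 0" --pt "0.002 0 0" --pt "0 0 0" --pt "0 0 0" --turn '[0, 0, 0, 0, 0, 0, 0, 0, 0, 0]' --fingers '[0.025, 0.025, 0.025, 0.025, 0.025, 0.025, 0.025, 0.025, 0.025, 0.025]'

```text
time: 10.35
tcp_pos: [0.6033, -0.1421, 0.0774]
eef_rot: [0.001, 0.745, 0.667, -0.0]
ft_force: [-0.4, -4.4, -2.0]
grip_width: 0.369
grip_force: 40.0
```

```bash
cat > m.py <<'E'
from h import *;from plant import r
import sys
s=rep();w=r.snapshot('wrist');C=loc(cloud(w,s));X,Y,Z=C[...,0],C[...,1],C[...,2];T=loc(s['tcp_pos'][None])[0]
k=(abs(X-T[0])<12);st('front',Y[k&(Z>T[2]-5)&(Z<T[2]+25)&(Y>T[1]+15)&(Y<T[1]+32)])
st('bracket',Y[k&(Y>100)&(Y<120)&(Z>50)&(Z<55)])
st('shoulder',Y[(abs(X-2)>25)&(abs(X-2)<40)&(Y>T[1]-25)&(Y<T[1]+12)&(Z>46)&(Z<54)])
if len(sys.argv)>1: cv2.imwrite(sys.argv[1],w['img'][:,:,::-1])
E
python3 m.py
```

```text
t 10.35 loc [ 3.05 79.74 77.36] yaw -6.35 F(chassis xy) [ 0.1  -4.45] fz -1.96
front 1486 [103.4 103.5 103.8 103.9 104.1 104.3 104.4]
bracket 973 [103.5 103.7 109.4 112.2 114.8 116.7 118.9]
shoulder 985 [72.  73.7 77.3 79.9 82.2 83.7 84.1]
```

Call:
move_arm --pt "0.001 0 0" --pt "0.001 0 0" --pt "0.001 0 0" --pt "0.0005 0 0" --pt "0 0 0" --pt "0 0 0" --pt "0 0 0" --pt "0 0 0" --pt "0 0 0" --pt "0 0 0" --turn '[0, 0, 0, 0, 0, 0, 0, 0, 0, 0]' --fingers '[0.025, 0.025, 0.025, 0.025, 0.025, 0.025, 0.025, 0.025, 0.025, 0.025]'

```text
time: 11.65
tcp_pos: [0.6037, -0.1381, 0.0774]
eef_rot: [0.0, 0.745, 0.667, -0.0]
ft_force: [-0.3, -5.2, -0.4]
grip_width: 0.365
grip_force: 40.0
```

```bash
python3 m.py
```

```text
t 11.65 loc [ 3.05 83.74 77.36] yaw -6.34 F(chassis xy) [ 0.3  -5.23] fz -0.37
front 1492 [107.3 107.5 107.8 107.9 108.  108.3 108.5]
bracket 934 [107.5 107.7 109.3 112.1 114.7 116.7 119.3]
shoulder 980 [76.2 77.7 81.2 83.8 86.2 87.7 88. ]
```

Call:
move_arm --pt "0.0005 0 0" --pt "0 0 0" --pt "0.0005 0 0" --pt "0 0 0" --pt "0 0 0" --pt "0 0 0" --pt "0 0 0" --pt "0 0 0" --pt "0 0 0" --pt "0 0 0" --turn '[0, 0, 0, 0, 0, 0, 0, 0, 0, 0]' --fingers '[0.025, 0.025, 0.025, 0.025, 0.025, 0.025, 0.025, 0.025, 0.025, 0.025]'

```text
time: 12.95
tcp_pos: [0.6037, -0.138, 0.0774]
eef_rot: [0.001, 0.745, 0.667, -0.0]
ft_force: [-0.4, -7.0, -1.2]
grip_width: 0.368
grip_force: 40.0
```

```bash
python3 m.py
```

```text
t 12.95 loc [ 3.02 83.85 77.36] yaw -6.36 F(chassis xy) [ 0.42 -7.03] fz -1.23
front 1485 [107.5 107.6 107.8 108.  108.2 108.4 108.5]
bracket 934 [107.6 107.8 109.5 112.3 114.9 117.9 119.5]
shoulder 984 [76.3 77.8 81.2 83.9 86.4 87.8 88.2]
```

Call:
move_arm --pt "-0.002 0 0" --pt "-0.0015 0 0" --pt "0 0 -0.01" --pt "0 0 -0.025" --pt "0 0 -0.025" --pt "-0.01 0 0" --pt "-0.03 0 0" --pt "-0.03 0 0" --pt "-0.01 0 0" --pt "0 0 0" --turn '[0, 0, 0, 0, 0, 0, 0, 0, 0, 0]' --fingers '[0.025, 0.025, 0.025, 0.025, 0.025, 0.025, 0.025, 0.025, 0.025, 0.025]'

```text
time: 14.25
tcp_pos: [0.594, -0.2195, 0.1364]
eef_rot: [-0.001, 0.745, 0.667, -0.0]
ft_force: [0.1, 0.7, -1.1]
grip_width: 0.372
grip_force: 40.0
```

```bash
cat >> m.py <<'E'
for nm,a,b in(('R1 top',60,95),('R1 front',85,95)):
    st(nm,Y[(abs(X-2)<40)&(Y>a)&(Y<b)&(((Z>63)&(Z<72)&(abs(X)<20)) if 'top' in nm else ((Z>15)&(Z<46)))])
E
python3 m.py pics/w4.png
```

```text
t 14.25 loc [  2.37   1.76 136.44] yaw -6.38 F(chassis xy) [0.04 0.72] fz -1.1
front 1482 [25.4 25.6 25.8 26.  26.1 26.3 26.5]
bracket 746 [108.  108.4 110.2 112.8 115.4 118.4 119.9]
shoulder 1252 [-13.4 -12.2  -7.   -1.6   3.9   7.8   8.4]
R1 top 2585 [66.4 67.1 71.6 77.2 82.3 86.7 87.3]
R1 front 1 [87.6 87.6 87.6 87.6 87.6 87.6 87.6]
```

View pics/w4.png

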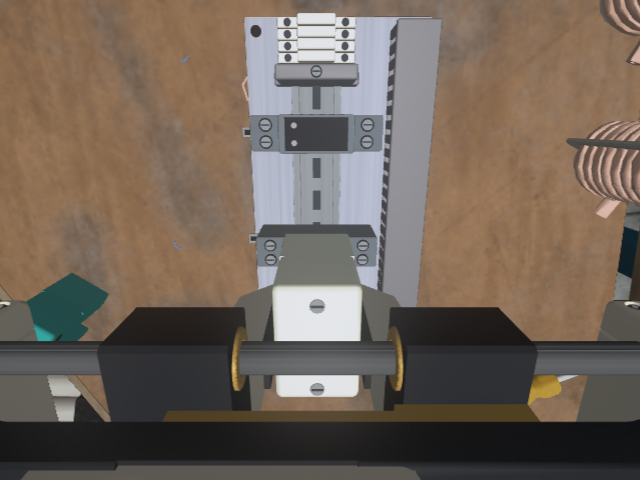

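Relay 1 is now set at (317,134), close to the bracket at (317,73), and the block hangs centred over relay 2. I'll lower it and draw.

Call:
move_arm --pt "0.0005 0.0005 0.02" --pt "0 0 0.014" --pt "0 0 0.01" --pt "0 0 0.008" --pt "0 0 0.005" --pt "0 0 0.002" --pt "0 0 0" --pt "0 0 0" --pt "0 0 0" --pt "0 0 0" --turn '[0, 0, 0, 0, 0, 0, 0, 0, 0, 0]' --fingers '[0.025, 0.025, 0.025, 0.025, 0.025, 0.025, 0.025, 0.025, 0.025, 0.025]'

```text
time: 15.55
tcp_pos: [0.5953, -0.2188, 0.0784]
eef_rot: [0.0, 0.745, 0.667, 0.0]
ft_force: [-0.4, 1.0, -1.0]
grip_width: 0.366
grip_force: 40.0
```

```bash
python3 m.py
```

```text
t 15.55 loc [ 3.58  2.61 78.43] yaw -6.29 F(chassis xy) [-0.56  0.96] fz -0.95
front 1327 [26.  26.2 26.5 26.9 27.2 27.5 27.7]
bracket 1350 [107.8 108.2 110.3 112.8 115.4 118.1 119.6]
shoulder 989 [-5.6 -3.7 -0.4  2.4  4.9  6.5  6.8]
R1 top 4696 [66.2 67.1 71.9 77.4 82.8 86.9 87.8]
R1 front 3 [87.8 87.8 87.8 87.8 87.8 87.8 87.8]
```

Call:
move_arm --pt "0.002 0 0" --pt "0.003 0 0" --pt "0.005 0 0" --pt "0.006 0 0" --pt "0.006 0 0" --pt "0.006 0 0" --pt "0.005 0 0" --pt "0.003 0 0" --pt "0.002 0 0" --pt "0 0 0" --turn '[0, 0, 0, 0, 0, 0, 0, 0, 0, 0]' --fingers '[0.025, 0.025, 0.025, 0.025, 0.025, 0.025, 0.025, 0.025, 0.025, 0.025]'

```text
time: 16.85
tcp_pos: [0.5993, -0.1822, 0.0783]
eef_rot: [0.001, 0.745, 0.667, -0.0]
ft_force: [-0.2, -5.1, -2.0]
grip_width: 0.369
grip_force: 40.0
```

```bash
python3 m.py
```

```text
t 16.85 loc [ 3.45 39.38 78.32] yaw -6.34 F(chassis xy) [ 0.34 -5.07] fz -1.99
front 1328 [62.7 62.9 63.3 63.6 63.9 64.3 64.4]
bracket 1029 [108.  108.5 110.4 112.7 115.  118.2 120. ]
shoulder 910 [31.5 32.9 36.3 38.7 40.9 42.3 42.7]
R1 top 4278 [62.3 62.6 70.5 76.8 82.7 87.2 87.8]
R1 front 1332 [87.6 87.6 87.7 87.8 87.9 88.  88.1]
```

Call:
move_arm --pt "0.001 0 0" --pt "0.001 0 0" --pt "0 0 0" --pt "0 0 0" --pt "0 0 0" --pt "0 0 0" --pt "0 0 0" --pt "0 0 0" --pt "0 0 0" --pt "0 0 0" --turn '[0, 0, 0, 0, 0, 0, 0, 0, 0, 0]' --fingers '[0.025, 0.025, 0.025, 0.025, 0.025, 0.025, 0.025, 0.025, 0.025, 0.025]'

```text
time: 18.15
tcp_pos: [0.5996, -0.1797, 0.0783]
eef_rot: [0.0, 0.745, 0.667, -0.0]
ft_force: [0.1, -4.4, -1.8]
grip_width: 0.366
grip_force: 40.0
```

```bash
python3 m.py
```

```text
t 18.15 loc [ 3.47 41.96 78.32] yaw -6.32 F(chassis xy) [ 0.63 -4.37] fz -1.76
front 1332 [65.3 65.4 65.8 66.2 66.5 66.8 67.1]
bracket 1002 [108.2 108.7 110.6 113.  115.3 117.7 119.5]
shoulder 910 [33.9 35.5 38.9 41.3 43.5 44.9 45.2]
R1 top 4249 [64.9 65.2 70.6 76.8 82.8 87.3 87.8]
R1 front 1395 [87.5 87.6 87.7 87.8 87.9 88.  88.1]
```

Call:
move_arm --pt "-0.0015 0 0" --pt "-0.0015 0 0" --pt "0 0 -0.01" --pt "0 0 -0.025" --pt "0 0 -0.023" --pt "-0.018 0 0" --pt "-0.033 0 0" --pt "-0.033 0 0" --pt "-0.018 0 0" --pt "0 0 0" --turn '[0, 0, 0, 0, 0, 0, 0, 0, 0, 0]' --fingers '[0.025, 0.025, 0.025, 0.025, 0.025, 0.025, 0.025, 0.025, 0.025, 0.025]'

```text
time: 19.45
tcp_pos: [0.5868, -0.2855, 0.1355]
eef_rot: [-0.0, 0.746, 0.666, -0.001]
ft_force: [0.1, -0.1, -1.7]
grip_width: 0.365
grip_force: 40.0
```

```bash
cat >> m.py <<'E'
st('R2 top',Y[(abs(X)<20)&(Y>20)&(Y<52)&(Z>63)&(Z<72)])
E
python3 m.py
```

```text
t 19.45 loc [  2.45 -64.64 135.52] yaw -6.49 F(chassis xy) [ 0.09 -0.05] fz -1.73
front 1329 [-41.3 -41.1 -40.7 -40.4 -40.1 -39.7 -39.5]
bracket 0 
shoulder 1281 [-77.  -75.9 -70.9 -65.4 -59.9 -56.  -55.6]
R1 top 2133 [65.7 66.  68.4 71.8 75.1 77.7 78.3]
R1 front 0 
R2 top 2943 [23.  24.  28.3 34.  39.3 43.5 44.5]
```

Call:
move_arm --pt "0 0 0" --pt "0 0 0" --pt "0 0 0" --pt "0 0 0" --pt "0 0 0" --pt "0 0 0" --pt "0 0 0" --pt "0 0 0" --pt "0 0 0" --pt "0 0 0" --turn '[0, 0, 0, 0, 0, 0, 0, 0, 0, 0]' --fingers '[0.025, 0.025, 0.025, 0.025, 0.025, 0.025, 0.025, 0.025, 0.025, 0.025]'

```text
time: 20.75
tcp_pos: [0.5881, -0.2834, 0.1362]
eef_rot: [-0.0, 0.745, 0.667, -0.0]
ft_force: [0.4, 1.1, -0.3]
grip_width: 0.369
grip_force: 40.0
```

```bash
python3 m.py
```

```text
t 20.75 loc [  3.42 -62.39 136.17] yaw -6.3 F(chassis xy) [0.24 1.14] fz -0.34
front 1327 [-39.  -38.8 -38.5 -38.1 -37.8 -37.5 -37.3]
bracket 0 
shoulder 1217 [-76.6 -75.6 -70.6 -65.2 -59.8 -56.  -55.5]
R1 top 2473 [65.7 66.1 69.1 73.1 77.  80.1 80.7]
R1 front 0 
R2 top 2931 [23.1 24.1 28.4 34.3 39.5 43.8 44.9]
```

Call:
move_arm --pt "0.0013 0 0.02" --pt "0 0 0.014" --pt "0 0 0.01" --pt "0 0 0.008" --pt "0 0 0.004" --pt "0 0 0.002" --pt "0 0 0" --pt "0 0 0" --pt "0 0 0" --pt "0 0 0" --turn '[0, 0, 0, 0, 0, 0, 0, 0, 0, 0]' --fingers '[0.025, 0.025, 0.025, 0.025, 0.025, 0.025, 0.025, 0.025, 0.025, 0.025]'

```text
time: 22.05
tcp_pos: [0.5883, -0.2821, 0.0784]
eef_rot: [0.0, 0.745, 0.667, 0.0]
ft_force: [0.1, 0.6, -0.4]
grip_width: 0.368
grip_force: 40.0
```

```bash
python3 m.py
```

```text
t 22.05 loc [  3.56 -61.1   78.4 ] yaw -6.3 F(chassis xy) [0.04 0.6 ] fz -0.43
front 1336 [-37.7 -37.5 -37.2 -36.8 -36.5 -36.2 -36. ]
bracket 0 
shoulder 1137 [-69.1 -67.3 -63.7 -60.5 -57.7 -55.7 -55.3]
R1 top 424 [65.4 65.5 65.7 65.9 66.1 66.4 66.6]
R1 front 0 
R2 top 5266 [23.2 24.1 28.8 34.3 39.6 43.9 44.8]
```

Call:
move_arm --pt "0.003 0 0" --pt "0.006 0 0" --pt "0.008 0 0" --pt "0.008 0 0" --pt "0.008 0 0" --pt "0.008 0 0" --pt "0.008 0 0" --pt "0.005 0 0" --pt "0.002 0 0" --pt "0 0 0" --turn '[0, 0, 0, 0, 0, 0, 0, 0, 0, 0]' --fingers '[0.025, 0.025, 0.025, 0.025, 0.025, 0.025, 0.025, 0.025, 0.025, 0.025]'

```text
time: 23.35
tcp_pos: [0.5942, -0.2273, 0.0783]
eef_rot: [0.0, 0.745, 0.667, -0.0]
ft_force: [-0.9, -5.3, -1.7]
grip_width: 0.369
grip_force: 40.0
```

```bash
python3 m.py
```

```text
t 23.35 loc [ 3.39 -5.93 78.3 ] yaw -6.32 F(chassis xy) [-0.29 -5.39] fz -1.65
front 1336 [17.4 17.6 18.  18.3 18.6 19.  19.1]
bracket 1435 [107.8 108.3 110.4 113.  115.5 118.1 119.4]
shoulder 910 [-14.1 -12.5  -9.   -6.6  -4.3  -2.9  -2.6]
R1 top 4949 [65.8 66.8 71.4 77.2 82.4 86.8 87.6]
R1 front 0 
R2 top 3946 [23.6 24.8 29.3 34.9 40.3 44.4 45. ]
```

Call:
move_arm --pt "0.001 0 0" --pt "0.001 0 0" --pt "0.001 0 0" --pt "0.001 0 0" --pt "0 0 0" --pt "0 0 0" --pt "0 0 0" --pt "0 0 0" --pt "0 0 0" --pt "0 0 0" --turn '[0, 0, 0, 0, 0, 0, 0, 0, 0, 0]' --fingers '[0.025, 0.025, 0.025, 0.025, 0.025, 0.025, 0.025, 0.025, 0.025, 0.025]'

```text
time: 24.65
tcp_pos: [0.5947, -0.223, 0.0783]
eef_rot: [0.0, 0.745, 0.667, -0.0]
ft_force: [-1.1, -4.4, -0.3]
grip_width: 0.369
grip_force: 40.0
```

```bash
python3 m.py
```

```text
t 24.65 loc [ 3.37 -1.6  78.31] yaw -6.32 F(chassis xy) [-0.63 -4.47] fz -0.33
front 1338 [21.7 21.9 22.3 22.6 22.9 23.3 23.5]
bracket 1399 [107.8 108.2 110.3 112.9 115.5 117.9 119.6]
shoulder 907 [-9.6 -8.  -4.7 -2.2 -0.   1.4  1.8]
R1 top 4825 [65.9 66.9 71.6 77.  82.3 86.8 87.6]
R1 front 1 [87.7 87.7 87.7 87.7 87.7 87.7 87.7]
R2 top 4261 [21.4 21.7 27.6 33.8 39.8 44.4 45. ]
```

Call:
move_arm --pt "0.0005 0 0" --pt "0.0005 0 0" --pt "0 0 0" --pt "0 0 0" --pt "0 0 0" --pt "0 0 0" --pt "0 0 0" --pt "0 0 0" --pt "0 0 0" --pt "0 0 0" --turn '[0, 0, 0, 0, 0, 0, 0, 0, 0, 0]' --fingers '[0.025, 0.025, 0.025, 0.025, 0.025, 0.025, 0.025, 0.025, 0.025, 0.025]'

```text
time: 25.95
tcp_pos: [0.5948, -0.2218, 0.0783]
eef_rot: [0.0, 0.745, 0.667, -0.0]
ft_force: [-0.7, -4.2, -0.2]
grip_width: 0.37
grip_force: 40.0
```

```bash
python3 m.py
```

```text
t 25.95 loc [ 3.37 -0.43 78.3 ] yaw -6.31 F(chassis xy) [-0.28 -4.21] fz -0.15
front 1336 [22.8 23.1 23.4 23.8 24.1 24.4 24.6]
bracket 1375 [107.9 108.3 110.3 113.  115.5 118.  119.6]
shoulder 900 [-8.5 -6.9 -3.5 -1.1  1.2  2.5  2.9]
R1 top 4734 [66.2 67.2 71.8 77.3 82.7 86.7 87.5]
R1 front 0 
R2 top 4191 [22.6 22.9 28.  34.1 40.  44.5 45. ]
```

Call:
move_arm --pt "-0.0015 0 0" --pt "-0.0015 0 0" --pt "0 0 -0.01" --pt "0 0 -0.03" --pt "0 0 -0.03" --pt "0 -0.02 0" --pt "0 -0.03 0" --pt "0 0 0" --pt "0 0 0" --pt "0 0 0" --turn '[0, 0, 0, 0, 0, 0, 0, 0, 0, 0]' --fingers '[0.025, 0.025, 0.025, 0.025, 0.025, 0.025, 0.025, 0.025, 0.025, 0.025]'

```text
time: 27.25
tcp_pos: [0.546, -0.2186, 0.1485]
eef_rot: [0.0, 0.745, 0.668, 0.0]
ft_force: [-0.6, -0.4, -2.3]
grip_width: 0.369
grip_force: 40.0
```

```bash
python3 - <<'E'
from h import *
rep();plan([(.41,-.355,.148,-6.3),(.41,-.355,.045,-6.3)],step=.04)
E
```

```text
t 27.25 loc [-45.47  -2.64 148.51] yaw -6.25 F(chassis xy) [-0.58 -0.46] fz -2.28
8 [[-0.0301, -0.0241, 0.0001], [-0.0301, -0.0241, 0.0001], [-0.0301, -0.0241, 0.0001], [-0.0301, -0.0241, 0.0001], [-0.0301, -0.0241, 0.0001], [0.0, 0.0, 0.0343], [0.0, 0.0, 0.0343], [0.0, 0.0, 0.0343]] [0.002, 0.002, 0.002, 0.002, 0.002, 0.0, 0.0, 0.0]
```

Call:
move_arm --pt "-0.03 -0.024 0" --pt "-0.03 -0.024 0" --pt "-0.03 -0.024 0" --pt "-0.03 -0.024 0" --pt "-0.03 -0.024 0" --pt "0 0 0.034" --pt "0 0 0.034" --pt "0 0 0.033" --pt "0 0 0" --pt "0 0 0" --turn '[0, 0, 0, 0, 0, 0, 0, 0, 0, 0]' --fingers '[0.025, 0.025, 0.025, 0.025, 0.025, 0.025, 0.025, 0.025, 0.025, 0.025]'

```text
time: 28.5
tcp_pos: [0.41, -0.3556, 0.048]
eef_rot: [0.001, 0.745, 0.667, 0.0]
ft_force: [-0.0, -0.9, -1.1]
grip_width: 0.364
grip_force: 40.0
```

```bash
cat > t.py <<'E'
from h import *;from plant import r
rep();t=r.snapshot("top");W=cloud(t);C=loc(W);X,Y,Z=C[...,0],C[...,1],C[...,2]
m=(abs(X)<35)&(abs(Y-30)<90)&(Z>62)&(Z<75);n,l,a,c=cv2.connectedComponentsWithStats(m.astype(np.uint8))
for i in range(1,n):
    if a[i,4]>60: print("relay",a[i,4],np.array(cv2.minAreaRect(C[l==i][:,:2].astype(np.float32))[0]).round(2))
st("bracket",Y[(abs(X)<20)&(Y>100)&(Y<116)&(Z>45)&(Z<55)])
cv2.imwrite("pics/t9.png",cv2.resize(t["img"][190:370,240:460,::-1],(770,630))[:600])
E
python3 t.py
```

```text
t 28.5 loc [-165.68 -153.67   48.02] yaw -6.29 F(chassis xy) [ 0.09 -0.89] fz -1.06
relay 194 [3.00e-02 7.95e+01]
relay 194 [-0.16 36.67]
relay 195 [ 0.01 -5.75]
bracket 38 [110.5 110.6 111.3 113.  114.4 115.6 115.7]
```

Call:
move_arm --pt "0 0 0.004" --pt "0 0 0.002" --pt "0 0 0.002" --pt "0 0 0.001" --pt "0 0 0.001" --pt "0 0 0" --pt "0 0 0" --pt "0 0 0" --pt "0 0 0" --pt "0 0 0" --turn '[0, 0, 0, 0, 0, 0, 0, 0, 0, 0]' --fingers '[0.025, 0.025, 0.025, 0.025, 0.025, 0.025, 0.025, 0.025, 0.025, 0.025]'

```text
time: 29.8
tcp_pos: [0.4092, -0.355, 0.0382]
eef_rot: [-0.0, 0.745, 0.667, 0.0]
ft_force: [-2.1, 1.6, 9.6]
grip_width: 0.366
grip_force: 40.0
```

```bash
python3 -c "
from h import *;rep()"
```

```text
t 29.8 loc [-166.51 -153.19   38.22] yaw -6.3 F(chassis xy) [-2.27  1.34] fz 9.58
```

The block has touched down (9.6 N up). I'll release, wait, then lift clear.

Call:
move_arm --pt "0 0 -0.001" --pt "0 0 0" --pt "0 0 0" --pt "0 0 0" --pt "0 0 0" --pt "0 0 0" --pt "0 0 0" --pt "0 0 0" --pt "0 0 0" --pt "0 0 0" --turn '[0, 0, 0, 0, 0, 0, 0, 0, 0, 0]' --fingers '[0.025, 0.025, 0.09, 0.09, 0.09, 0.09, 0.09, 0.09, 0.09, 0.09]'

```text
time: 31.05
tcp_pos: [0.4092, -0.3549, 0.0382]
eef_rot: [-0.0, 0.745, 0.667, 0.0]
ft_force: [0.1, -0.1, -0.9]
grip_width: 0.978
grip_force: 0.0
```

Call:
move_arm --pt "0 0 0" --pt "0 0 0" --pt "0 0 -0.01" --pt "0 0 -0.03" --pt "0 0 -0.04" --pt "0 0 -0.04" --pt "0 0 -0.04" --pt "-0.03 0 -0.01" --pt "0 0 0" --pt "0 0 0" --turn '[0, 0, 0, 0, 0, 0, 0, 0, 0, 0]' --fingers '[0.09, 0.09, 0.09, 0.09, 0.09, 0.09, 0.09, 0.09, 0.09, 0.09]'

```text
time: 32.3
tcp_pos: [0.4056, -0.384, 0.208]
eef_rot: [-0.0, 0.745, 0.667, 0.0]
ft_force: [-0.1, 0.8, -1.1]
grip_width: 0.98
grip_force: 0.0
```

```bash
python3 t.py; python3 - <<'E'
from h import *;from plant import r
s=rep();W=cloud(r.snapshot("wrist"),s);cv2.imwrite("pics/w9.png",r.snapshot("wrist")["img"][:,:,::-1])
q=W[...,:2]-[.409,-.355];m=(np.hypot(q[...,0],q[...,1])<.04)&(W[...,2]>.05)&(W[...,2]<.09)
print(m.sum(),np.percentile(W[m][:,2],[5,50,95]))
E
```

```text
t 32.3 loc [-166.89 -182.39  208.05] yaw -6.31 F(chassis xy) [-0.18  0.79] fz -1.15
relay 196 [-4.000e-02  7.947e+01]
relay 191 [1.000e-02 3.676e+01]
relay 192 [-0.02 -5.61]
bracket 38 [110.6 110.8 111.3 112.9 114.1 115.7 115.9]
t 32.35 loc [-166.89 -181.92  207.66] yaw -6.27 F(chassis xy) [-0.14  0.12] fz -0.08
2685 [0.06857116 0.0704338  0.07165339]
```

View pics/w9.png

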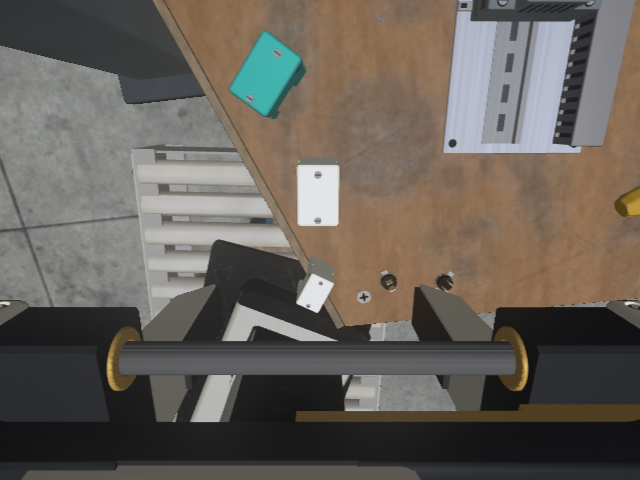

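The spacer stands upright on the bench at (318,193), the gripper is clear of it, and the gaps measure about 20, 20.7 and 20.4 mm.

```bash
python3 -c "
from plant import r;print(r.sign_off())"
```

```text
the job is handed in; nothing more can be done
None
```

The job is handed in (verdict not shown): the last top-camera check put the three gaps at about 20.0, 20.7 and 20.4 mm, the spacer stands upright on the bench off the chassis, and the gripper is clear.

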